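# Rack the gas cartridges and hold up the fullest

### The arm

A 7-joint arm with a two-finger parallel gripper is mounted at the origin on a cart in front of the work surface, level with it; the furniture and walls round the work are solid. World frame = base frame: x ahead of the robot, y to its left, z up, the work surface at z = 0. Lengths are in mm, angles in rad, forces in N, time in s.
With the tool pointing down it reaches from about 425 to 975 mm from the base axis. Payload 16.7 kg.
Tool frame: the origin (TCP) lies on the centre line of the jaws, within the pads' length; the fingertips stand arm.tip_reach ahead of it and the grasp point (between the pads) lies 6 mm ahead of it (arm.tip_reach is the distance from the TCP to the fingertips, in mm); z points along the fingers, x is the direction in which the jaws open and shut, and the axes are right-handed (so a half turn about z gives the same grasp; the last joint's range is limited). The gripper opens to 85 mm and grips with 20 to 120 N. Pads are 22 mm wide; open, the fingers measure 114 mm over their backs; the gripper's body (76 mm by 85 mm) begins 54 mm behind the grasp point. The pads swing forward as they close: fully open they stand 13 mm farther back than shut.
Start: joints at [-1.411, 0.426, 0.074, 1.606, -0.034, 1.111, -0.067], TCP at [205.792, 642.828, 256.302] pointing down, gripper open.
Joint ranges: [-2.85, 2.85], [-0.5, 2.14], [-1.23, 1.37], [0.21, 2.46], [-1.02, 4.16], [0.16, 2.05], [-2.73, 2.73]. Speed limits (rad/s): [1.89, 1.89, 2.39, 2.39, 3.01, 3.01, 3.01].

### API

Orientations are given as a rotation vector (axis times angle).
In Python, from rig import arm, optics gives the robot as it stands.
- The arm moves only by the tool apply_moves, never from a script. Its argument "increments" is a list of rows, each a list of 7 numbers: the opening, from 0 (shut) to 1 (fully open), then the shift along the tool's x, y, z in m, then the turn, a rotation vector about the tool's x, y, z in rad. A call has 1 to 10 rows; each row shifts and turns the commanded pose from where the row before left it, along the tool's axes as they then stand; what a row does not reach is not made up. A row lasts 1/8 s, in which the tool goes at most 62.5 mm and 10.7 degrees, less where a joint would pass 70% of its speed; a pose out of reach is approached as far as the arm can. A call is refused whole if a number of a shift passes 0.0625 or a number of a turn 0.188, either way. A call with a gripper value outside its range is refused whole. The fingers move at their own pace and stop on an object; the grip force is fixed at half the most. Time passes only in rows, so rows that do not move let the fingers close. It gives the time, the measured TCP pose, the force and the opening at its end, in the units of the state.
- arm.observe(): the state, without advancing time (a new reading comes with each control period).
- optics.snapshot(name): name is "scene" or "top"; returns the picture (400x640x3 uint8, red, green, blue); there is no depth.
- optics.get_calibration(name): a dict with "camera_matrix" (3x3 intrinsics, pixels), "R" (3x3) and "t" (3): a world point X has camera coordinates R X + t. Camera axes: x right, y down, z forward; pixel columns grow to the right and rows downward; lengths in mm; the calibration is good to about 2 mm. A picture is of the moment at which its call begins. get_calibration takes no time and is no camera call.
- arm.job_done(): hands the job in, once; it reports no verdict.
The state is a dict: "clock": time; "q": joint angles; "dq": joint speeds; "joint_torque": joint torques, N m; "tool_pos": TCP position; "orientation": TCP orientation; "force": force on the tool from outside, world axes, zero at the start; "torque": the same for the moment, N m; "gripper_width": finger opening in mm.
Only numpy, scipy, OpenCV 4.12 (cv2) and the standard library are available. Lean on these libraries where they do the work, as an engineer would, in place of code of your own. Each camera call takes 0.05 s, during which the arm holds its last target.

### The job

Stand the three short gas cartridges upright in the steel tray, one in each bay, and let go of them, feeling on the way which one is the heaviest and so has the most gas left for the stove. Once all three stand in the row, pick that fullest one up again and finish while holding it upright and still in the gripper, with its foot higher than the tops of the other two, which stay in their bays. Do not topple a cartridge, and leave everything else on the worktop where it is.

Things in the scene. Friction and masses are not known exactly. Their poses are not given: they have to be found in the camera images.
- can_p_center (a point): one of three like-looking short gas cartridges: round, straight body 67 mm across up to 94 mm, then shoulder and thin nozzle, 126 mm high in all; grip it 80 to 90 mm above the foot, so that the nozzle clears the palm. Only the gas left in them differs: the fullest weighs 0.39 to 0.48 kg, at least 0.15 kg more than either other. The point is on the axis, half-way up, 63 mm above the foot; z axis up
- can_q_center (a point): one of three like-looking short gas cartridges: round, straight body 67 mm across up to 94 mm, then shoulder and thin nozzle, 126 mm high in all; grip it 80 to 90 mm above the foot, so that the nozzle clears the palm. Only the gas left in them differs: the fullest weighs 0.39 to 0.48 kg, at least 0.15 kg more than either other. The point is on the axis, half-way up, 63 mm above the foot; z axis up
- can_r_center (a point): one of three like-looking short gas cartridges: round, straight body 67 mm across up to 94 mm, then shoulder and thin nozzle, 126 mm high in all; grip it 80 to 90 mm above the foot, so that the nozzle clears the palm. Only the gas left in them differs: the fullest weighs 0.39 to 0.48 kg, at least 0.15 kg more than either other. The point is on the axis, half-way up, 63 mm above the foot; z axis up
- bay_left (a point): on a tray 103 x 301 mm over its rims (rims and dividers 12 mm high, 4 mm thick), fixed to the worktop, with three equal square bays in a row, each 95 x 95 mm inside, centres 99 mm apart. The point is the middle of the bay's floor, 4 mm above the worktop. x runs across the row of bays and y along it, from right to left as the robot sees it. This bay: left
- bay_middle (a point): on a tray 103 x 301 mm over its rims (rims and dividers 12 mm high, 4 mm thick), fixed to the worktop, with three equal square bays in a row, each 95 x 95 mm inside, centres 99 mm apart. The point is the middle of the bay's floor, 4 mm above the worktop. x runs across the row of bays and y along it, from right to left as the robot sees it. This bay: middle
- bay_right (a point): on a tray 103 x 301 mm over its rims (rims and dividers 12 mm high, 4 mm thick), fixed to the worktop, with three equal square bays in a row, each 95 x 95 mm inside, centres 99 mm apart. The point is the middle of the bay's floor, 4 mm above the worktop. x runs across the row of bays and y along it, from right to left as the robot sees it. This bay: right
- tray: the low steel tray itself; origin at the centre of its underside, on the worktop, x across the row of bays, y along it
- pepper_shaker: bystander: a clear shaker with a metal cap, 44 mm wide, 90 mm high; origin at the centre of its underside
- spice_4: bystander: a clear spice jar with a screw cap, 45 mm wide, 108 mm high; origin at the centre of its underside
- tin_small: bystander: a small food tin, 57 mm wide, 72 mm high; origin at the centre of its underside
- cup_garlic: bystander: a lidded plastic tub, 66 mm wide, 60 mm high; origin at the centre of its underside
Mind the look-alikes: they are no part of the job. Leave any yellow look-alike of the part that bears can_q_center alone.

How it is judged (in metres and radians):
On the way:
1. all three short cartridges stand flat and upright in the tray, one to a bay, let go ((horizontal distance between can_p_center and bay_left below 0.023 m or horizontal distance between can_p_center and bay_middle below 0.023 m or horizontal distance between can_p_center and bay_right below 0.023 m) and z of each of can_p, can_q, can_r in the frame of tray below 0.009 m and angle between each of can_p, can_q, can_r's own z axis and vertical below 0.1 rad and contact force between each of can_p, can_q, can_r and the fingers below 0.3 N and (horizontal distance between can_q_center and bay_left below 0.023 m or horizontal distance between can_q_center and bay_middle below 0.023 m or horizontal distance between can_q_center and bay_right below 0.023 m) and (horizontal distance between can_r_center and bay_left below 0.023 m or horizontal distance between can_r_center and bay_middle below 0.023 m or horizontal distance between can_r_center and bay_right below 0.023 m)), for 0.2 s.
At the end, for the whole second after the job is handed in: The heaviest short cartridge is held still and upright (within 0.35 rad), touching nothing but the fingers, its foot over 0.13 m above the worktop (above the others' tops); the other two, each weighing under 3 N, stand flat, upright, let go, within 23 mm of a bay's centre (((height (world z) of can_p above 0.13 m and angle between can_p's own z axis and vertical below 0.35 rad and contact force between can_p and the fingers above 1 N and linear speed of can_p below 0.03 m/s and contact force between can_p and tray below 0.1 N and contact force between can_p and can_q below 0.1 N and contact force between can_p and can_r below 0.1 N and contact force between can_p and pepper_shaker below 0.1 N and contact force between can_p and spice_4 below 0.1 N and contact force between can_p and tin_small below 0.1 N and contact force between can_p and cup_garlic below 0.1 N and (horizontal distance between can_q_center and bay_left below 0.023 m or horizontal distance between can_q_center and bay_middle below 0.023 m or horizontal distance between can_q_center and bay_right below 0.023 m) and z of each of can_q, can_r in the frame of tray below 0.009 m and angle between each of can_q, can_r's own z axis and vertical below 0.1 rad and contact force between each of can_q, can_r and the fingers below 0.3 N and (horizontal distance between can_r_center and bay_left below 0.023 m or horizontal distance between can_r_center and bay_middle below 0.023 m or horizontal distance between can_r_center and bay_right below 0.023 m) and contact force between each of can_q, can_r and tray below 3 N) or (height (world z) of can_q above 0.13 m and angle between can_q's own z axis and vertical below 0.35 rad and contact force between can_q and the fingers above 1 N and linear speed of can_q below 0.03 m/s and contact force between can_q and tray below 0.1 N and contact force between can_q and can_p below 0.1 N and contact force between can_q and can_r below 0.1 N and contact force between can_q and pepper_shaker below 0.1 N and contact force between can_q and spice_4 below 0.1 N and contact force between can_q and tin_small below 0.1 N and contact force between can_q and cup_garlic below 0.1 N and (horizontal distance between can_p_center and bay_left below 0.023 m or horizontal distance between can_p_center and bay_middle below 0.023 m or horizontal distance between can_p_center and bay_right below 0.023 m) and z of each of can_p, can_r in the frame of tray below 0.009 m and angle between each of can_p, can_r's own z axis and vertical below 0.1 rad and contact force between each of can_p, can_r and the fingers below 0.3 N and (horizontal distance between can_r_center and bay_left below 0.023 m or horizontal distance between can_r_center and bay_middle below 0.023 m or horizontal distance between can_r_center and bay_right below 0.023 m) and contact force between each of can_p, can_r and tray below 3 N) or (height (world z) of can_r above 0.13 m and angle between can_r's own z axis and vertical below 0.35 rad and contact force between can_r and the fingers above 1 N and linear speed of can_r below 0.03 m/s and contact force between can_r and tray below 0.1 N and contact force between can_r and can_p below 0.1 N and contact force between can_r and can_q below 0.1 N and contact force between can_r and pepper_shaker below 0.1 N and contact force between can_r and spice_4 below 0.1 N and contact force between can_r and tin_small below 0.1 N and contact force between can_r and cup_garlic below 0.1 N and (horizontal distance between can_p_center and bay_left below 0.023 m or horizontal distance between can_p_center and bay_middle below 0.023 m or horizontal distance between can_p_center and bay_right below 0.023 m) and z of each of can_p, can_q in the frame of tray below 0.009 m and angle between each of can_p, can_q's own z axis and vertical below 0.1 rad and contact force between each of can_p, can_q and the fingers below 0.3 N and (horizontal distance between can_q_center and bay_left below 0.023 m or horizontal distance between can_q_center and bay_middle below 0.023 m or horizontal distance between can_q_center and bay_right below 0.023 m) and contact force between each of can_p, can_q and tray below 3 N))); the arm keeps its last pose, push and grip.
It fails at once if a short cartridge is toppled (angle between any of can_p, can_q, can_r's own z axis and vertical above 0.7 rad).
It fails at once if a bystander is shifted by more than 30 mm or knocked over (distance of any of pepper_shaker, spice_4, tin_small, cup_garlic from where it was at the start of the episode above 0.03 m or angle between any of pepper_shaker, spice_4, tin_small, cup_garlic's own z axis and vertical above 0.5 rad).
It also fails if it takes over 72 s, if anything falls off the work surface, if the arm or the gripper's body presses on something with over 40 N, if the wrist force passes 120 N, or if a joint passes its speed limit or range.

## Working session

There is one attempt and no reset: what is moved stays moved. The work goes in short steps, Python scripts to look and compute and a tool call to move; the robot and the scene stay as the last step left them, time stands still between calls to the robot, and variables do not carry over. Pictures are saved under pics/ and viewed, and the job is handed in when it is done.

Besides the shell and the picture viewer there is one more tool, called after "Emit:" in YAML: its name, and indented under it one key for each argument. apply_moves: Moves the arm, as the interface text tells. Its arguments: {"type":"object","properties":{"increments":{"type":"array","items":{"type":"array","items":{"type":"number"}}}},"required":["increments"]}

```bash
mkdir -p pics
python3 - <<'E'
from rig import arm, optics
import cv2, numpy as np
s=arm.observe(); print(s, arm.tip_reach)
for n in ("scene","top"):
    im=optics.snapshot(n); cv2.imwrite(f"pics/{n}0.png",im[:,:,::-1])
    c=optics.get_calibration(n); print(n,c)
E
```

```text
{'clock': 0.0, 'q': array([-1.41055127,  0.42675673,  0.07385294,  1.6065973 , -0.03410703,
        1.11083888, -0.06712116]), 'dq': array([-0.00033384, -0.00085614, -0.00095922,  0.00149366,  0.00035716,
        0.00093497, -0.00159446]), 'joint_torque': array([ 1.65920952e-03, -9.49879503e+01,  3.76096621e+00, -4.63525665e+01,
        1.92833820e-02,  1.00875375e-02,  2.56974738e-05]), 'tool_pos': array([205.65887178, 642.50423416, 255.59843725]), 'orientation': array([ 2.53687400e+00,  1.85160351e+00, -1.60804135e-03]), 'force': array([0.54919033, 1.26696624, 0.05995011]), 'torque': array([-0.0186281 , -0.03001314, -0.045602  ]), 'gripper_width': 85.25918278796854} 25.0
scene {'camera_matrix': array([[406.74588377,   0.        , 310.64237757],
       [  0.        , 406.74588377, 194.74827378],
       [  0.        ,   0.        ,   1.        ]]), 'R': array([[ 0.90163292, -0.43227733, -0.01394263],
       [-0.25166184, -0.49814649, -0.82976888],
       [ 0.3517448 ,  0.75165577, -0.55793298]]), 't': array([-413.66379575,  184.23179114,  939.45506906])}
top {'camera_matrix': array([[441.21408451,   0.        , 318.88923632],
       [  0.        , 441.21408451, 199.62784485],
       [  0.        ,   0.        ,   1.        ]]), 'R': array([[-0.04663796, -0.99890519,  0.00364939],
       [-0.97873148,  0.04496482, -0.2001571 ],
       [ 0.19977387, -0.0129067 , -0.97975702]]), 't': array([  14.63187544,  487.03431346, 1225.56141225])}
```

View pics/scene0.png

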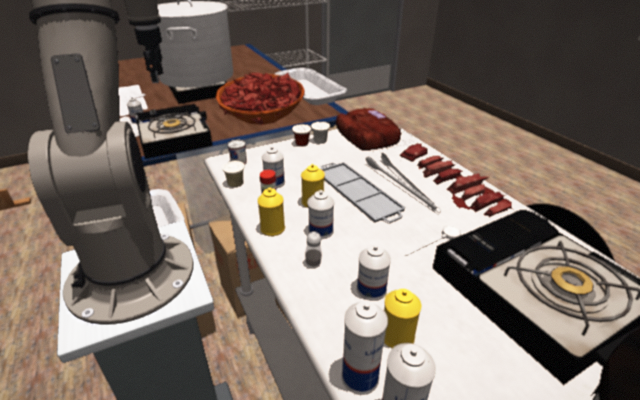

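View pics/top0.png

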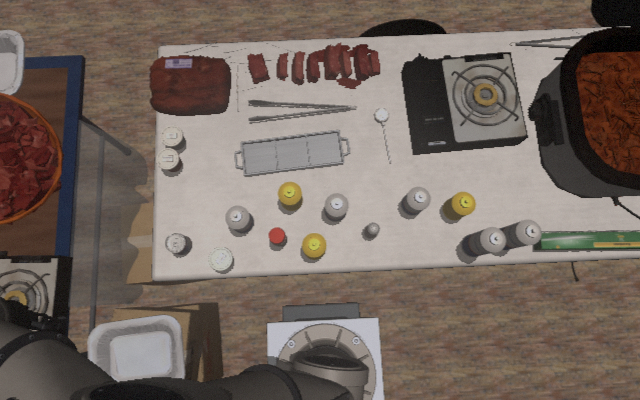

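Candidates: white cartridges in the top view at (237,217), (336,207) and (416,200). Tall white ones are at (487,240) and (525,234), and yellow look-alikes at (290,194), (314,245) and (462,205). The short white ones should be the first three; I'll check with close crops.

Run:
```python
import cv2
t=cv2.imread("pics/top0.png"); s=cv2.imread("pics/scene0.png")
cv2.imwrite("pics/topc.png",cv2.resize(t[120:280,150:470],(800,400),interpolation=cv2.INTER_CUBIC))
cv2.imwrite("pics/scenec.png",cv2.resize(s[120:400,210:470],(557,600),interpolation=cv2.INTER_CUBIC))
```

```text
(no output)
```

View pics/topc.png

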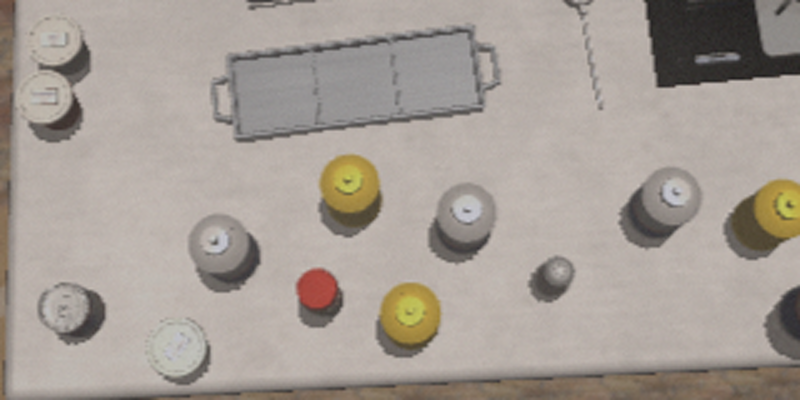

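View pics/scenec.png

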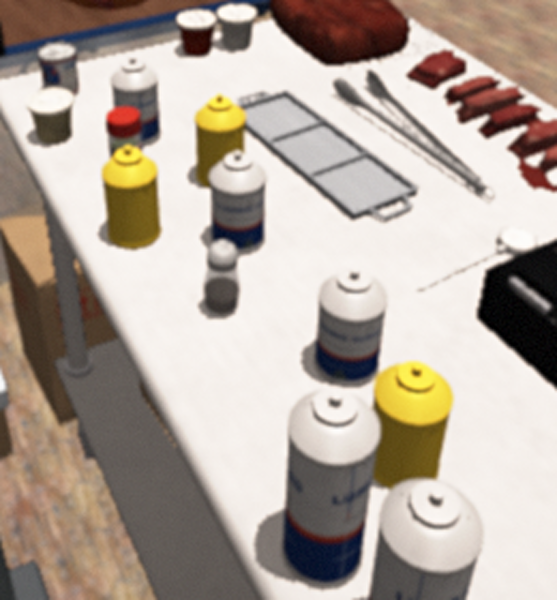

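The crops show three short white cartridges with blue bases: A (far left), B (centre) and C (right). Two much taller white ones stand at the front right, and the three yellow ones are to be left alone. Next I'll triangulate the nozzles and measure the tray.

```bash
cat > h.py <<'E'
import numpy as np, cv2
from rig import optics
K={n:optics.get_calibration(n) for n in("scene","top")}
def ray(n,p):
    c=K[n];R=np.array(c["R"]);t=np.array(c["t"]).ravel()
    d=R.T@np.linalg.inv(c["camera_matrix"])@np.array([p[0],p[1],1.]);return -R.T@t,d/np.linalg.norm(d)
def plane(n,p,z):
    o,d=ray(n,p);return o+d*(z-o[2])/d[2]
def tri(a,b):
    A=np.zeros((3,3));B=np.zeros(3)
    for n,p in(("top",a),("scene",b)):
        o,d=ray(n,p);M=np.eye(3)-np.outer(d,d);A+=M;B+=M@o
    return np.linalg.solve(A,B)
E
python3 - <<'E'
from h import *
f=lambda x,y:(x/2.5+150-.3,y/2.5+120-.3)
g=lambda x,y:(x/2.1423+210-.25,y/2.1423+120-.25)
cans={'A':(f(214,240),g(132,63)),'B':(f(466,209),g(237,155)),'C':(f(675,192),g(353,274)),
'yel1':(f(348,180),g(220,101)),'yel2':(f(410,312),g(127,152)),'yel3':(f(789,206),g(417,371)),
'shaker':(f(559,268),g(222,250)),'spice':(f(318,288),g(125,118))}
for k,(a,b) in cans.items():
    print(k,tri(a,b).round(1),'top@126',plane('top',a,126).round(1),'scene@126',plane('scene',b,126).round(1))
for p in [(229,56),(472,28),(482,107),(236,138)]: print('tray',plane('top',f(*p),12).round(1))
c=np.mean([plane('top',f(*p),12) for p in [(229,56),(472,28),(482,107),(236,138)]],0);print(c)
for p in [(246,127),(288,94),(415,188),(351,216)]: print('tray s',plane('scene',g(*p),12).round(1))
for k,p in {'shaker90':((559,268),90),'tin72':((66,308),72),'tub60':((177,346),60),'pot1':((50,97),60),'pot2':((57,41),60)}.items(): print(k,plane('top',f(*p[0]),p[1]).round(1))
E
```

```text
A [439.  221.3 117.4] top@126 [437.8 219.7 126. ] scene@126 [433.4 205.7 126. ]
B [460.7 -53.4 122. ] top@126 [459.3 -53.  126. ] scene@126 [458.7 -58.9 126. ]
C [ 468.9 -282.5  120.1] top@126 [ 467.6 -281.   126. ] scene@126 [ 464.8 -288.   126. ]
yel1 [500.3  73.8 117. ] top@126 [497.3  73.6 126. ] scene@126 [494.7  59.6 126. ]
yel2 [351.8  12.4 119.8] top@126 [350.6  12.5 126. ] scene@126 [349.5   3.3 126. ]
yel3 [ 449.4 -406.7  118.3] top@126 [ 446.5 -403.2  126. ] scene@126 [ 446.1 -412.4  126. ]
shaker [ 394.7 -154.4   82.3] top@126 [ 390.4 -149.   126. ] scene@126 [ 370.4 -201.7  126. ]
spice [384.7 111.1 103.3] top@126 [380.8 109.4 126. ] scene@126 [374.   74.9 126. ]
tray [684.8 220.   12. ]
tray [707.4 -78.7  12. ]
tray [606.1 -85.2  12. ]
tray [580.9 212.8  12. ]
[644.81341583  67.22594229  12.        ]
tray s [580.3 153.8  12. ]
tray s [681.3 210.   12. ]
tray s [706.  -77.5  12. ]
tray s [600.2 -90.5  12. ]
shaker90 [ 395.2 -153.9   90. ]
tin72 [378.2 394.3  72. ]
tub60 [331.5 273.9  60. ]
pot1 [627.2 421.1  60. ]
pot2 [695.7 414.3  60. ]
```

Emit:
apply_moves:
  increments:
    - [1,0,0,0,0,0,0.118]
    - [1,0,0,0,0,0,0.118]
    - [1,0,0,0,0,0,0.118]
    - [1,0,0,0,0,0,0.118]
    - [1,0,0,0,0,0,0.118]
    - [1,0,0,0,0,0,0.118]
    - [1,0,0,0,0,0,0.118]
    - [1,0,0,0,0,0,0.118]
    - [1,0,0,0,0,0,0.118]
    - [1,0,0,0,0,0,0.118]

```text
clock: 1.35
tool_pos: [205.7, 642.6, 255.9]
orientation: [3.138, 0.121, -0.0]
force: [-0.3, -0.4, 0.2]
gripper_width: 85.4
```

```bash
cat > d.py <<'E'
import sys,numpy as np
from rig import arm
from scipy.spatial.transform import Rotation as Rn
s=arm.observe(); R=Rn.from_rotvec(s["orientation"]).as_matrix()
print('t',round(s["clock"],2),'p',s["tool_pos"].round(1),'w',round(s["gripper_width"],1),'F',s["force"].round(2),'head',np.degrees(np.arctan2(R[1,0],R[0,0])).round(1),'z',R[:,2].round(3))
if len(sys.argv)>3:
    T=np.array([float(a) for a in sys.argv[1:4]]); print('tool delta mm',(R.T@(T-s["tool_pos"])).round(1))
    Rd=np.array([[.9968,.0797,0],[.0797,-.9968,0],[0,0,-1]]).T
    print('turn',Rn.from_matrix(R.T@Rd).as_rotvec().round(4))
E
python3 d.py 439 221 256
```

```text
t 1.35 p [205.7 642.6 255.9] w 85.4 F [-0.33 -0.43  0.21] head 4.4 z [-0.    -0.001 -1.   ]
tool delta mm [2.001e+02 4.383e+02 2.000e-01]
turn [ 0.0008  0.0002 -0.0027]
```

Emit:
apply_moves:
  increments:
    - [1,0.02,0.0438,0,0,0,0]
    - [1,0.02,0.0438,0,0,0,0]
    - [1,0.02,0.0438,0,0,0,0]
    - [1,0.02,0.0438,0,0,0,0]
    - [1,0.02,0.0438,0,0,0,0]
    - [1,0.02,0.0438,0,0,0,0]
    - [1,0.02,0.0438,0,0,0,0]
    - [1,0.02,0.0438,0,0,0,0]
    - [1,0.02,0.0438,0,0,0,0]
    - [1,0.02,0.0438,0,0,0,0]

```text
clock: 2.6
tool_pos: [441.0, 220.9, 256.3]
orientation: [-3.139, -0.127, 0.0]
force: [1.2, 0.2, 0.8]
gripper_width: 85.3
```

```bash
python3 d.py 439 221 91
python3 - <<'E'
from h import *
im=optics.snapshot("scene");cv2.imwrite("pics/s1.png",cv2.resize(im[60:260,180:420,::-1],(720,600)))
E
```

```text
t 2.6 p [441.  220.9 256.3] w 85.3 F [1.23 0.16 0.8 ] head 4.6 z [-0.  0. -1.]
tool delta mm [ -1.9  -0.2 165.3]
turn [-0.0001  0.0002  0.0013]
```

View pics/s1.png

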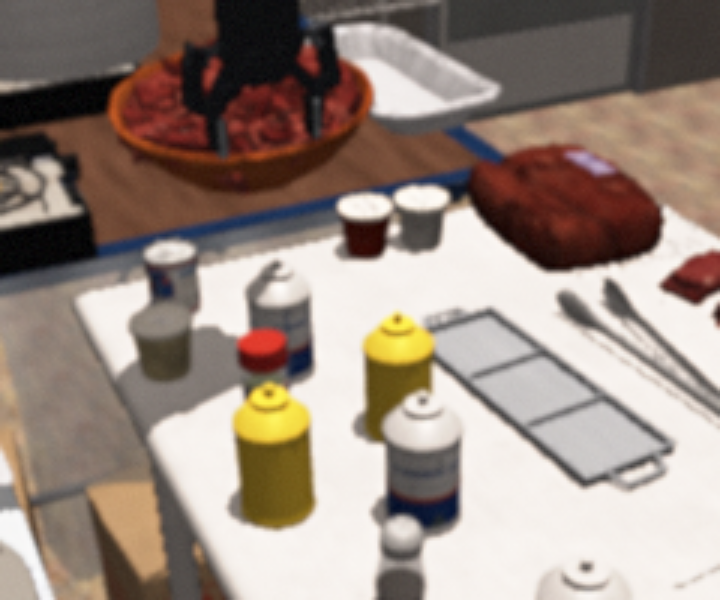

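The gripper is centred above can A, with the fingertips at crop pixels (222,150) and (315,135) and the can below at about (280,265). Going down.

Emit:
apply_moves:
  increments:
    - [1,-0.002,0,0.03,0,0,0]
    - [1,0,0,0.03,0,0,0]
    - [1,0,0,0.03,0,0,0]
    - [1,0,0,0.025,0,0,0]
    - [1,0,0,0.02,0,0,0]
    - [1,0,0,0.015,0,0,0]
    - [1,0,0,0.01,0,0,0]
    - [1,0,0,0.005,0,0,0]

```text
clock: 3.65
tool_pos: [438.6, 222.3, 91.0]
orientation: [3.139, 0.127, -0.0]
force: [-0.3, -0.6, 1.0]
gripper_width: 85.6
```

```bash
python3 d.py 439 221 91
python3 - <<'E'
from h import *
im=optics.snapshot("scene");cv2.imwrite("pics/s2.png",cv2.resize(im[110:210,210:350,::-1],(800,571)))
im=optics.snapshot("top");cv2.imwrite("pics/t2.png",cv2.resize(im[160:290,150:350,::-1],(800,520)))
E
```

```text
t 3.65 p [438.6 222.3  91. ] w 85.6 F [-0.32 -0.65  1.02] head 4.6 z [-0. -0. -1.]
tool delta mm [0.3 1.3 0. ]
turn [0.0001 0.0001 0.0011]
```

View pics/s2.png

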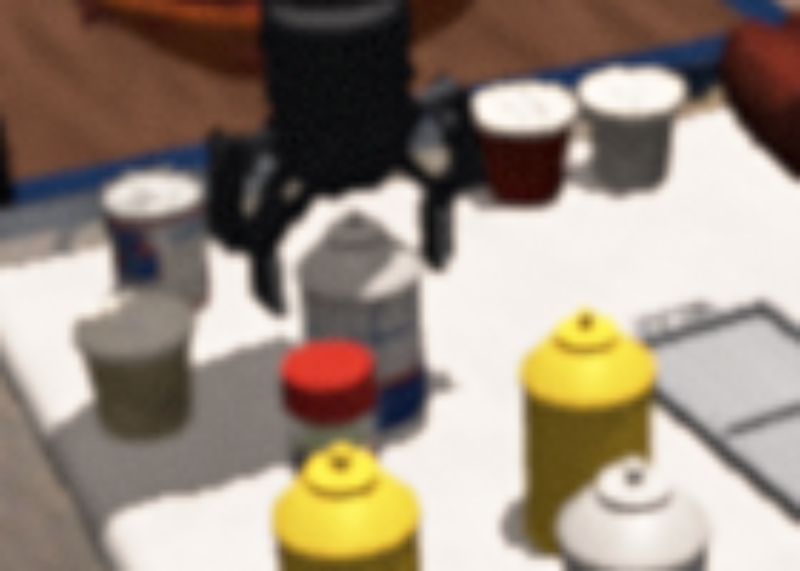

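View pics/t2.png

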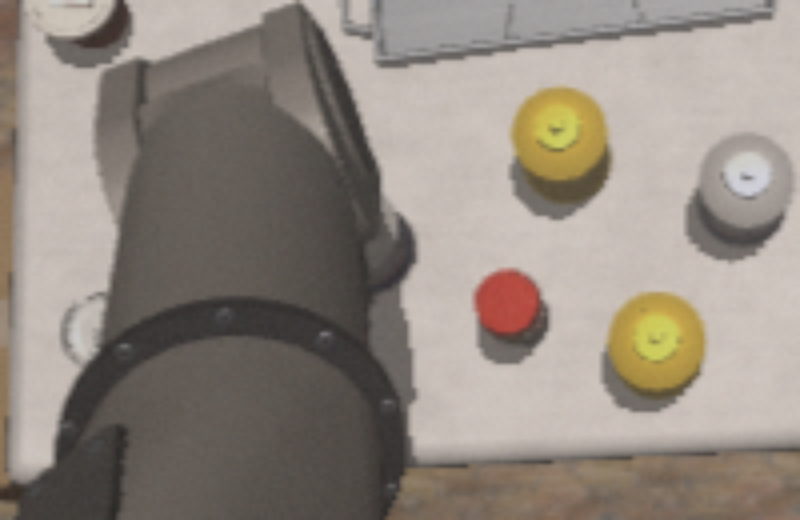

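Run:
```python
from h import *
def pj(n,X):
    c=K[n];x=c["camera_matrix"]@(np.array(c["R"])@np.array(X,float)+np.array(c["t"]).ravel());return x[:2]/x[2]
s=lambda X:((pj("scene",X)-[210,110])*5.714).round(0)
for z in (0,79,94,126): print(z,s([439,221,z]))
for sx in(-1,1):
  for z in (66,79): print('finger',sx,z,s([438.6+sx*45,222.3+sx*3.6,z]))
im=cv2.imread("pics/top0.png")
# body blobs in scene0: edges of can A rows
c=cv2.imread("pics/scene0.png");cv2.imwrite("pics/a.png",cv2.resize(c[135:195,240:310],(700,600),interpolation=cv2.INTER_CUBIC))
for z in (0,94,126): print((pj("scene",[439,221,z])-[240,135])*10)
for z in (0,94,126): print('top',(pj("top",[439,221,z])))
```

```text
0 [366. 417.]
79 [356. 289.]
94 [354. 264.]
126 [350. 209.]
finger -1 66 [278. 333.]
finger -1 79 [276. 311.]
finger 1 66 [433. 288.]
finger 1 79 [431. 267.]
[340.41249941 480.17688545]
[320.10134241 212.35418612]
[312.77832656 115.79297721]
top [242.59308875 222.29054469]
top [236.94978907 217.18990804]
top [234.82886004 215.27292879]
```

View pics/a.png

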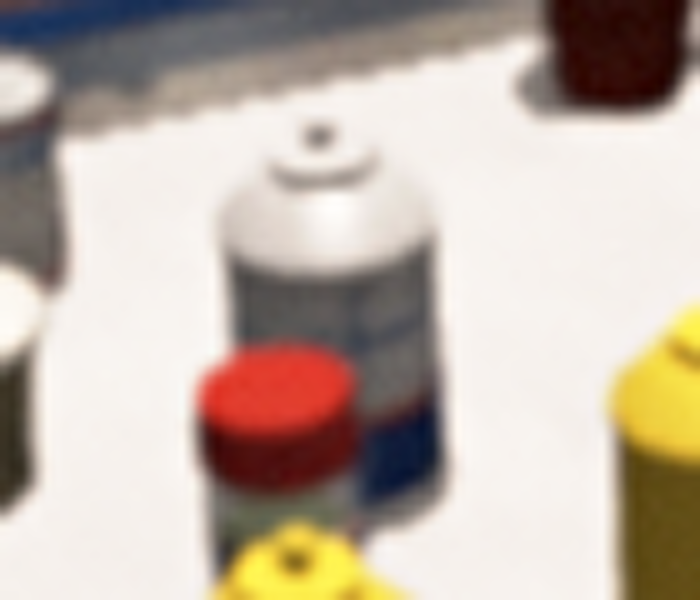

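The projected finger positions match the picture, and the can's axis agrees within a few mm. Closing and lifting.

Emit:
apply_moves:
  increments:
    - [0,0,0,0,0,0,0]
    - [0,0,0,0,0,0,0]
    - [0,0,0,0,0,0,0]
    - [0,0,0,0,0,0,0]
    - [0,0,0,0,0,0,0]
    - [0,0,0,0,0,0,0]

```text
clock: 4.5
tool_pos: [439.1, 222.7, 92.2]
orientation: [-3.138, -0.127, -0.002]
force: [-0.4, -0.4, 10.0]
gripper_width: 64.7
```

Emit:
apply_moves:
  increments:
    - [0,0,0,-0.005,0,0,0]
    - [0,0,0,-0.015,0,0,0]
    - [0,0,0,-0.02,0,0,0]
    - [0,0,0,-0.02,0,0,0]
    - [0,0,0,0,0,0,0]
    - [0,0,0,0,0,0,0]
    - [0,0,0,0,0,0,0]

```text
clock: 5.38
tool_pos: [438.2, 222.1, 150.8]
orientation: [3.138, 0.127, -0.001]
force: [-0.1, 0.5, -1.6]
gripper_width: 64.5
```

```bash
python3 d.py 637 166 151
python3 - <<'E'
from h import *
im=optics.snapshot("scene");cv2.imwrite("pics/s3.png",cv2.resize(im[80:210,210:390,::-1],(720,520)))
from rig import arm
s=arm.observe();print(s["force"],s["joint_torque"].round(2))
E
```

```text
t 5.38 p [438.2 222.1 150.8] w 64.5 F [-0.05  0.48 -1.63] head 4.6 z [-0.001 -0.001 -1.   ]
tool delta mm [193.6  72.   -0.3]
turn [0.0007 0.0008 0.0013]
[ 0.55720415 -0.85514236 -1.62404923] [-1.000e-01 -6.085e+01  7.740e+00 -3.582e+01  1.000e-02  0.000e+00
  0.000e+00]
```

View pics/s3.png

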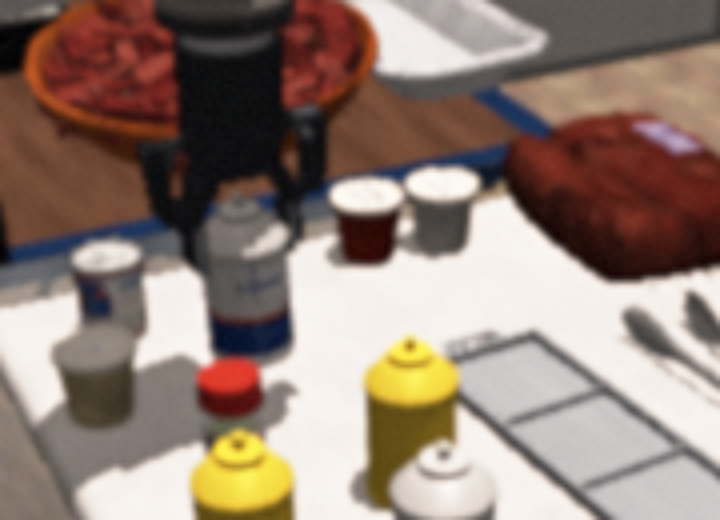

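```bash
cat >> h.py <<'E'
def pj(n,X):
    c=K[n];x=c["camera_matrix"]@(np.array(c["R"])@np.array(X,float)+np.array(c["t"]).ravel());return x[:2]/x[2]
E
python3 - <<'E'
from h import *
s=lambda X:((pj("scene",X)-[210,80])*4).round(0)
for dy in(0,-10): 
  for z in (180,186,60): print(dy,z,s([438.2,222.1+dy,z]))
im=cv2.imread("pics/s3.png");cv2.imwrite("pics/s3c.png",cv2.resize(im[170:380,150:350],(762,800)[:2] if 0 else (571,600)))
E
```

```text
0 180 [238. 198.]
0 186 [238. 190.]
0 60 [250. 344.]
-10 180 [243. 203.]
-10 186 [243. 196.]
-10 60 [254. 350.]
```

View pics/s3c.png

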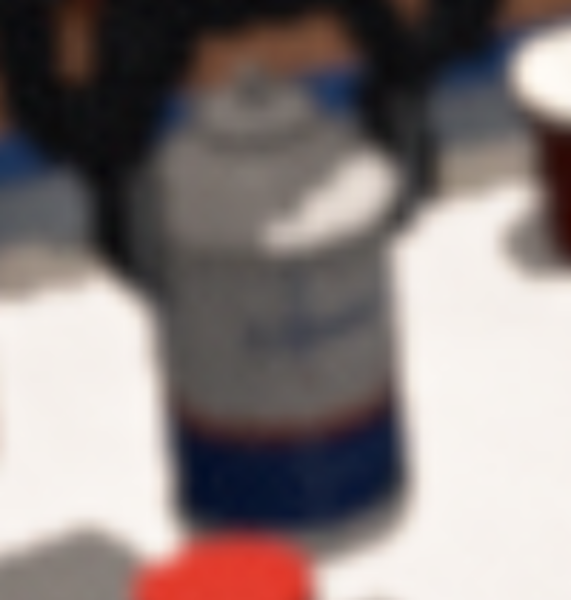

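Emit:
apply_moves:
  increments:
    - [0,0.016,0.006,0,0,0,0]
    - [0,0.024,0.009,0,0,0,0]
    - [0,0.03,0.0112,0,0,0,0]
    - [0,0.032,0.012,0,0,0,0]
    - [0,0.032,0.012,0,0,0,0]
    - [0,0.03,0.0112,0,0,0,0]
    - [0,0.018,0.0065,0,0,0,0]
    - [0,0.0115,0.004,0,0,0,0]
    - [0,0,0,0,0,0,0]
    - [0,0,0,0,0,0,0]

```text
clock: 6.68
tool_pos: [636.7, 166.5, 151.1]
orientation: [-3.139, -0.128, 0.001]
force: [-0.2, 0.4, -1.5]
gripper_width: 64.3
```

```bash
python3 d.py 637 166 96
python3 - <<'E'
from h import *
im=optics.snapshot("top");cv2.imwrite("pics/t4.png",cv2.resize(im[110:240,200:380,::-1],(720,520)))
E
```

```text
t 6.67 p [636.7 166.5 151.1] w 64.3 F [-0.25  0.39 -1.51] head 4.7 z [-0.001  0.    -1.   ]
tool delta mm [ 0.3  0.5 55.1]
turn [-0.0001  0.0007  0.0015]
```

View pics/t4.png

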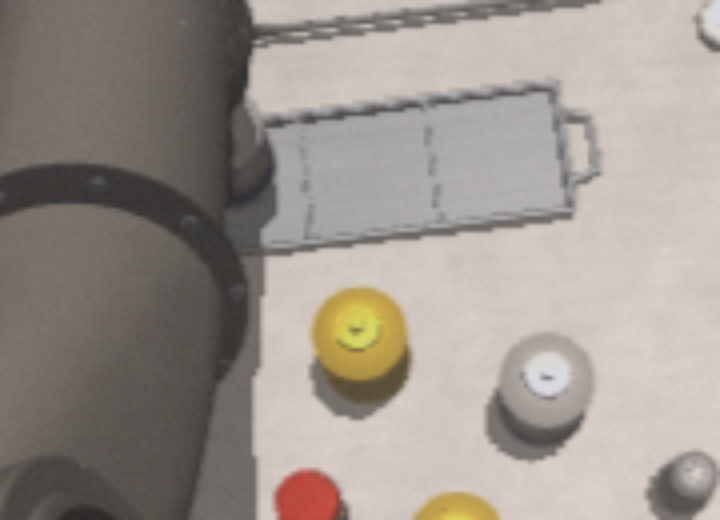

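Weight reading for A is about 1.5–1.6 N. Lowering it into the bay.

Emit:
apply_moves:
  increments:
    - [0,0,0,0.015,0,0,0]
    - [0,0,0,0.015,0,0,0]
    - [0,0,0,0.012,0,0,0]
    - [0,0,0,0.006,0,0,0]
    - [0,0,0,0.004,0,0,0]
    - [0,0,0,0.002,0,0,0]
    - [0,0,0,0,0,0,0]
    - [0,0,0,0,0,0,0]

```text
clock: 7.72
tool_pos: [637.4, 166.3, 97.6]
orientation: [-3.139, -0.127, -0.001]
force: [0.2, -0.6, -1.6]
gripper_width: 64.4
```

```bash
python3 d.py 637 166 95
```

```text
t 7.72 p [637.4 166.3  97.6] w 64.4 F [ 0.22 -0.63 -1.56] head 4.6 z [ 0.  0. -1.]
tool delta mm [-0.4  0.3  2.6]
turn [-0.0001 -0.0004  0.0012]
```

Emit:
apply_moves:
  increments:
    - [0,0,0,0.001,0,0,0]
    - [0,0,0,0.001,0,0,0]
    - [0,0,0,0,0,0,0]

```text
clock: 8.1
tool_pos: [637.5, 166.4, 96.3]
orientation: [-3.138, -0.127, -0.001]
force: [-3.9, -0.0, 11.3]
gripper_width: 64.7
```

Emit:
apply_moves:
  increments:
    - [0,0,0,0.001,0,0,0]
    - [0,0,0,0.0005,0,0,0]
    - [0,0,0,0,0,0,0]

```text
clock: 8.48
tool_pos: [637.7, 166.5, 96.1]
orientation: [-3.138, -0.127, -0.001]
force: [-10.2, -0.5, 32.2]
gripper_width: 64.7
```

Emit:
apply_moves:
  increments:
    - [0,0,0,-0.0018,0,0,0]
    - [0,0,0,0,0,0,0]
    - [1,0,0,0,0,0,0]
    - [1,0,0,0,0,0,0]
    - [1,0,0,0,0,0,0]
    - [1,0,0,0,0,0,0]
    - [1,0,0,0,0,0,0]

```text
clock: 9.35
tool_pos: [637.2, 166.2, 95.5]
orientation: [3.139, 0.127, -0.0]
force: [0.9, 0.3, 0.1]
gripper_width: 85.2
```

Emit:
apply_moves:
  increments:
    - [1,0,0,-0.01,0,0,0]
    - [1,0,0,-0.02,0,0,0]
    - [1,0,0,-0.03,0,0,0]
    - [1,0,0,-0.04,0,0,0]
    - [1,0,0,-0.03,0,0,0]
    - [1,0,0,-0.02,0,0,0]
    - [1,0,0,0,0,0,0]

```text
clock: 10.22
tool_pos: [637.8, 166.4, 247.5]
orientation: [-3.138, -0.127, -0.004]
force: [0.0, -0.6, -1.1]
gripper_width: 85.5
```

```bash
python3 d.py 469 -282 246
python3 - <<'E'
from h import *
im=optics.snapshot("top");cv2.imwrite("pics/t5.png",cv2.resize(im[110:290,180:440,::-1],(780,540)))
im=optics.snapshot("scene");cv2.imwrite("pics/s5.png",cv2.resize(im[110:260,220:420,::-1],(800,600)))
E
```

```text
t 10.22 p [637.8 166.4 247.5] w 85.5 F [ 0.03 -0.56 -1.12] head 4.6 z [ 0.002  0.001 -1.   ]
tool delta mm [-204.5  433.3    0.5]
turn [-0.0011 -0.0025  0.0012]
```

View pics/s5.png

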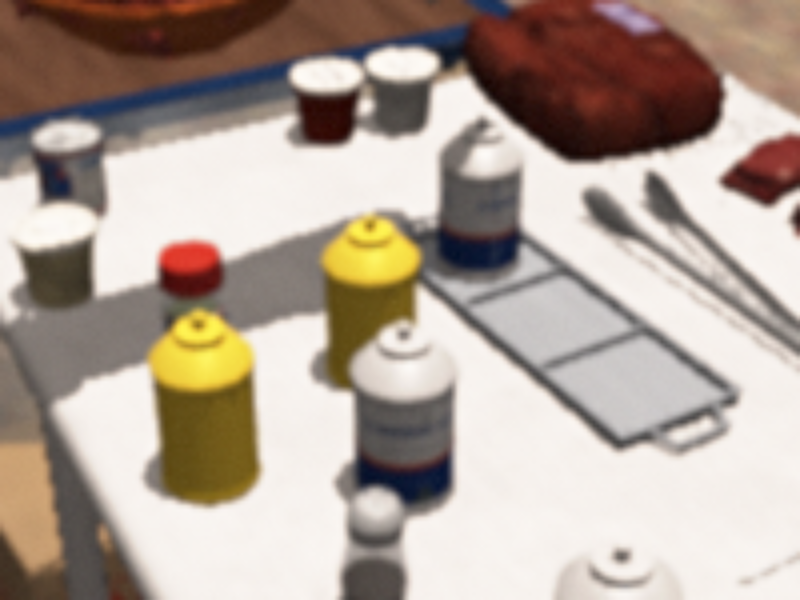

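View pics/t5.png

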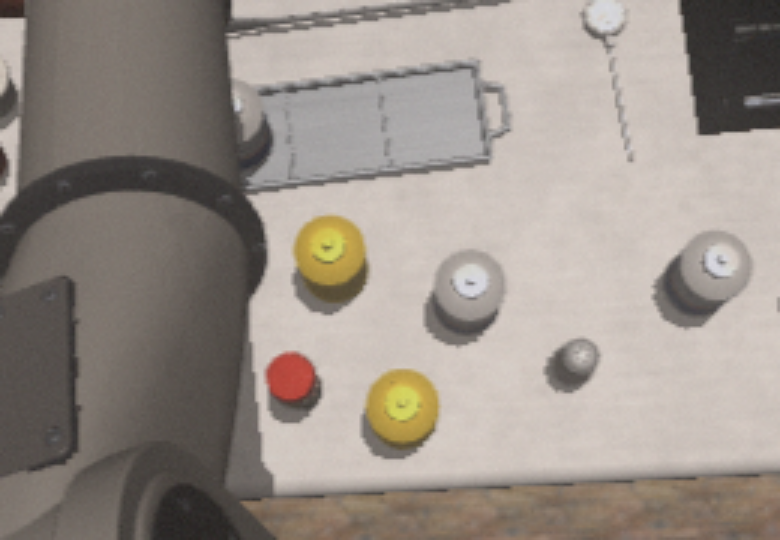

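Can A stands upright in the left bay (scene crop 480,200). Now can C, in the middle.

Emit:
apply_moves:
  increments:
    - [1,-0.0205,0.0433,0,0,0,0]
    - [1,-0.0205,0.0433,0,0,0,0]
    - [1,-0.0205,0.0433,0,0,0,0]
    - [1,-0.0205,0.0433,0,0,0,0]
    - [1,-0.0205,0.0433,0,0,0,0]
    - [1,-0.0205,0.0433,0,0,0,0]
    - [1,-0.0205,0.0433,0,0,0,0]
    - [1,-0.0205,0.0433,0,0,0,0]
    - [1,-0.0205,0.0433,0,0,0,0]
    - [1,-0.0205,0.0433,0,0,0,0]

```text
clock: 11.58
tool_pos: [466.8, -282.9, 244.7]
orientation: [-3.139, -0.128, 0.002]
force: [1.2, -0.4, 0.4]
gripper_width: 85.5
```

Emit:
apply_moves:
  increments:
    - [1,0,0,0,0,0,0]
    - [1,0,0,0,0,0,0]

```text
clock: 11.82
tool_pos: [467.6, -281.5, 244.8]
orientation: [-3.139, -0.127, 0.002]
force: [1.1, 0.5, -0.5]
gripper_width: 85.4
```

```bash
python3 d.py 469 -282 91; python3 d.py | cut -c1-80
```

```text
t 11.82 p [ 467.6 -281.5  244.8] w 85.4 F [ 1.08  0.48 -0.45] head 4.6 z [-0.002  0.    -1.   ]
tool delta mm [  1.6   0.7 153.8]
turn [-0.0005  0.0015  0.0008]
t 11.82 p [ 467.6 -281.5  244.8] w 85.4 F [ 1.08  0.48 -0.45] head 4.6 z [-0.002
```

Emit:
apply_moves:
  increments:
    - [1,0.0015,0.0005,0.02,0,0,0]
    - [1,0,0,0.03,0,0,0]
    - [1,0,0,0.03,0,0,0]
    - [1,0,0,0.025,0,0,0]
    - [1,0,0,0.02,0,0,0]
    - [1,0,0,0.015,0,0,0]
    - [1,0,0,0.01,0,0,0]
    - [1,0,0,0.004,0,0,0]
    - [1,0,0,0,0,0,0]

```text
clock: 12.95
tool_pos: [469.6, -282.3, 91.8]
orientation: [3.139, 0.127, 0.0]
force: [0.1, -0.2, 0.8]
gripper_width: 85.4
```

```bash
python3 d.py 469 -282 91;  python3 - <<'E'
from h import *
im=optics.snapshot("scene");cv2.imwrite("pics/s6.png",cv2.resize(im[200:320,310:450,::-1],(700,600)))
E
```

```text
t 12.95 p [ 469.6 -282.3   91.8] w 85.4 F [ 0.14 -0.19  0.81] head 4.6 z [ 0. -0. -1.]
tool delta mm [-0.5 -0.4  0.8]
turn [ 0.0001 -0.0001  0.0012]
```

View pics/s6.png

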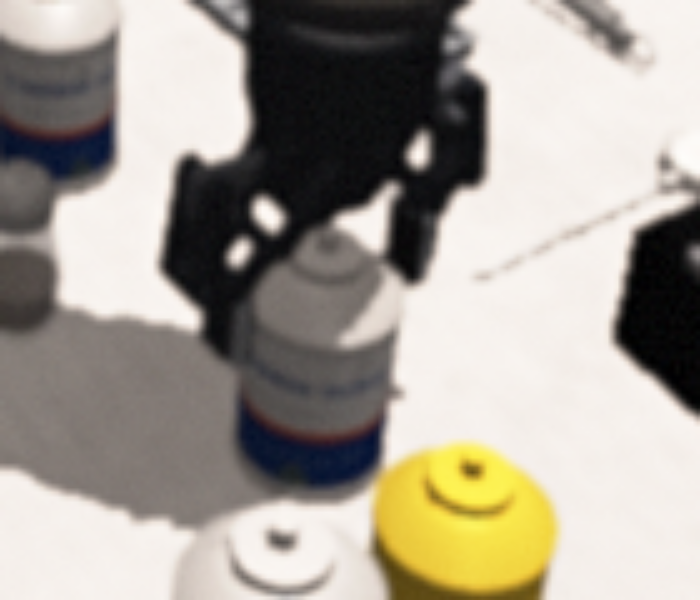

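Jaws straddle can C (scene crop 320,330). Closing, lifting and weighing.

Emit:
apply_moves:
  increments:
    - [0,0,0,0,0,0,0]
    - [0,0,0,0,0,0,0]
    - [0,0,0,0,0,0,0]
    - [0,0,0,0,0,0,0]
    - [0,0,0,0,0,0,0]
    - [0,0,0,0,0,0,0]

```text
clock: 13.75
tool_pos: [470.0, -282.5, 92.5]
orientation: [3.139, 0.127, 0.002]
force: [-0.5, 0.8, 12.2]
gripper_width: 65.1
```

Emit:
apply_moves:
  increments:
    - [0,0,0,-0.005,0,0,0]
    - [0,0,0,-0.015,0,0,0]
    - [0,0,0,-0.02,0,0,0]
    - [0,0,0,-0.02,0,0,0]
    - [0,0,0,0,0,0,0]
    - [0,0,0,0,0,0,0]

```text
clock: 14.5
tool_pos: [469.4, -282.0, 151.5]
orientation: [-3.139, -0.128, -0.0]
force: [-0.2, -0.2, -2.0]
gripper_width: 64.9
```

Emit:
apply_moves:
  increments:
    - [0,0,0,0,0,0,0]

```text
clock: 14.62
tool_pos: [469.1, -282.1, 151.1]
orientation: [-3.139, -0.127, 0.001]
force: [-0.7, -0.7, -2.0]
gripper_width: 64.9
```

Emit:
apply_moves:
  increments:
    - [0,0,0,0,0,0,0]

```text
clock: 14.75
tool_pos: [469.2, -282.2, 151.2]
orientation: [-3.139, -0.127, 0.001]
force: [-0.1, 0.2, -2.1]
gripper_width: 65.1
```

```bash
python3 d.py 645 67 152;python3 - <<'E'
from h import *
from rig import arm
for i in range(6):
    im=optics.snapshot("scene"); print(arm.observe()["force"].round(2))
cv2.imwrite("pics/s7.png",cv2.resize(im[140:320,250:450,::-1],(660,594)))
E
```

```text
t 14.75 p [ 469.2 -282.2  151.2] w 65.1 F [-0.07  0.24 -2.09] head 4.6 z [-0.001  0.    -1.   ]
tool delta mm [ 203.4 -333.9   -1. ]
turn [-0.0002  0.0009  0.001 ]
[-0.38  0.98 -2.3 ]
[-0.31 -0.24 -2.06]
[-0.37 -0.65 -1.56]
[ 0.12  0.63 -2.09]
[ 0.69 -0.12 -2.06]
[-0.37 -0.65 -1.24]
```

View pics/s7.png

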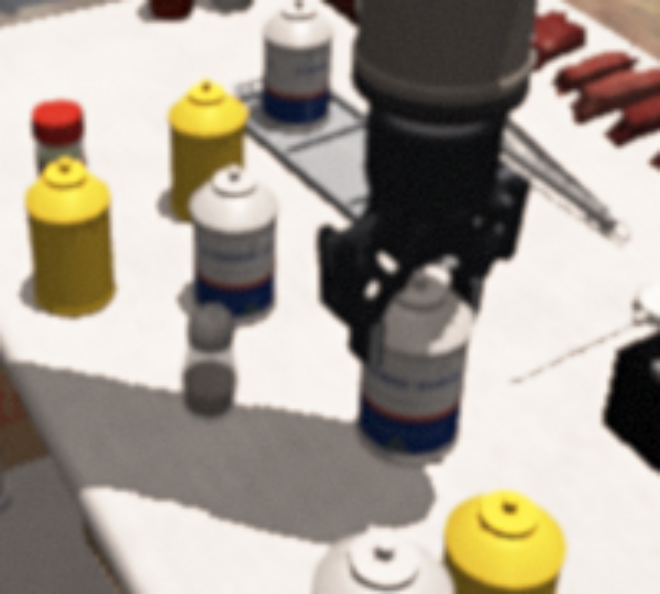

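C reads about 1.9 N, a light one like A, so B should be the full one; I'll confirm when I lift it. C goes to the middle bay.

Emit:
apply_moves:
  increments:
    - [0,0.01,-0.0165,0,0,0,0]
    - [0,0.018,-0.0295,0,0,0,0]
    - [0,0.024,-0.0394,0,0,0,0]
    - [0,0.024,-0.0394,0,0,0,0]
    - [0,0.026,-0.0427,0,0,0,0]
    - [0,0.026,-0.0427,0,0,0,0]
    - [0,0.026,-0.0427,0,0,0,0]
    - [0,0.0235,-0.0385,0,0,0,0]
    - [0,0.016,-0.0262,0,0,0,0]
    - [0,0.01,-0.0163,0,0,0,0]

```text
clock: 16.3
tool_pos: [645.5, 69.8, 151.3]
orientation: [-3.139, -0.131, 0.001]
force: [-0.3, -1.0, -1.5]
gripper_width: 64.8
```

Emit:
apply_moves:
  increments:
    - [0,0,0,0,0,0,0]
    - [0,0,0,0,0,0,0]

```text
clock: 16.55
tool_pos: [644.9, 65.7, 151.6]
orientation: [3.139, 0.125, -0.001]
force: [0.5, -0.6, -2.1]
gripper_width: 64.9
```

```bash
python3 d.py 645 67 97
python3 - <<'E'
from h import *
im=optics.snapshot("scene");cv2.imwrite("pics/s8.png",cv2.resize(im[100:260,250:450,::-1],(750,600)))
E
```

```text
t 16.55 p [644.9  65.7 151.6] w 64.9 F [ 0.5  -0.64 -2.05] head 4.6 z [-0.    -0.001 -1.   ]
tool delta mm [ 0.3 -1.3 54.6]
turn [ 0.0005  0.0003 -0.0002]
```

View pics/s8.png

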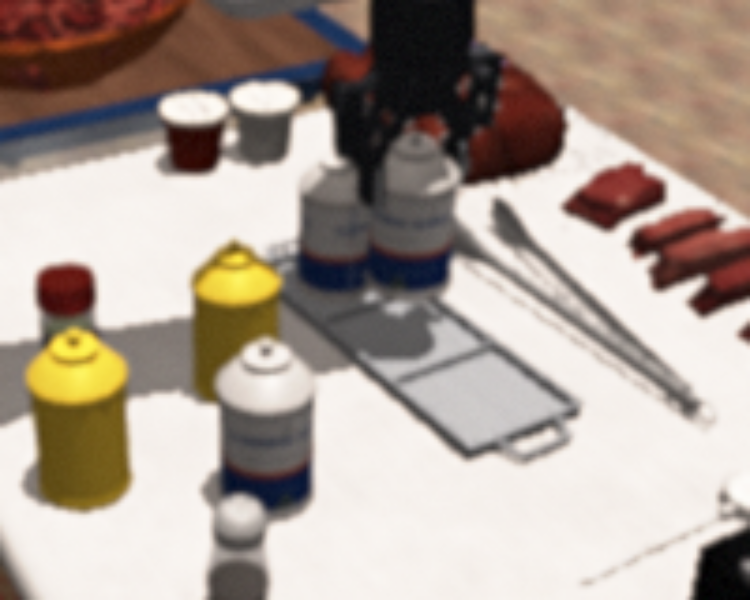

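Emit:
apply_moves:
  increments:
    - [0,0,-0.001,0.015,0,0,0]
    - [0,0,0,0.015,0,0,0]
    - [0,0,0,0.012,0,0,0]
    - [0,0,0,0.006,0,0,0]
    - [0,0,0,0.004,0,0,0]
    - [0,0,0,0.002,0,0,0]
    - [0,0,0,0,0,0,0]
    - [0,0,0,0,0,0,0]

```text
clock: 17.6
tool_pos: [645.3, 68.0, 97.9]
orientation: [-3.139, -0.127, -0.001]
force: [0.3, -0.4, -0.8]
gripper_width: 65.0
```

Emit:
apply_moves:
  increments:
    - [0,0,0,0.0008,0,0,0]
    - [0,0,0,0,0,0,0]

```text
clock: 17.85
tool_pos: [645.2, 68.0, 96.8]
orientation: [-3.139, -0.127, 0.0]
force: [0.2, -0.5, -0.7]
gripper_width: 64.9
```

Just about touching down; release and rise.

Emit:
apply_moves:
  increments:
    - [0,0,0,0.0004,0,0,0]
    - [0,0,0,0,0,0,0]
    - [1,0,0,0,0,0,0]
    - [1,0,0,0,0,0,0]
    - [1,0,0,0,0,0,0]
    - [1,0,0,0,0,0,0]
    - [1,0,0,0,0,0,0]

```text
clock: 18.73
tool_pos: [645.2, 67.9, 96.4]
orientation: [3.139, 0.127, -0.0]
force: [-0.1, -0.0, 0.2]
gripper_width: 85.4
```

Emit:
apply_moves:
  increments:
    - [1,0,0,-0.01,0,0,0]
    - [1,0,0,-0.02,0,0,0]
    - [1,0,0,-0.03,0,0,0]
    - [1,0,0,-0.04,0,0,0]
    - [1,0,0,-0.03,0,0,0]
    - [1,0,0,-0.02,0,0,0]
    - [1,0,0,0,0,0,0]

```text
clock: 19.6
tool_pos: [645.8, 68.0, 248.3]
orientation: [-3.138, -0.127, -0.004]
force: [0.1, 0.3, -0.7]
gripper_width: 85.6
```

```bash
python3 d.py 460.5 -53 246
python3 - <<'E'
from h import *
im=optics.snapshot("scene");cv2.imwrite("pics/s9.png",cv2.resize(im[100:260,250:450,::-1],(750,600)))
E
```

```text
t 19.6 p [645.8  68.  248.3] w 85.6 F [ 0.06  0.27 -0.74] head 4.6 z [ 0.002  0.001 -1.   ]
tool delta mm [-194.5  105.6    1.7]
turn [-0.0007 -0.0025  0.0012]
```

View pics/s9.png

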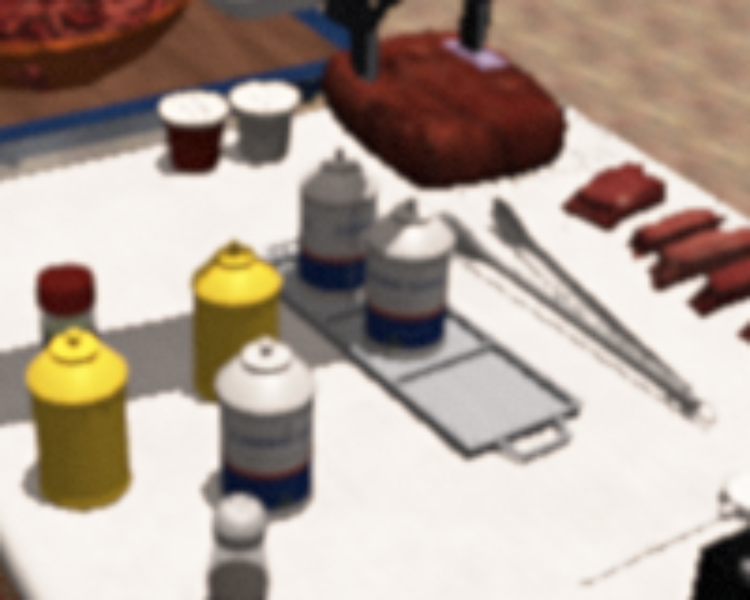

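Cans A and C both stand in their bays (scene crop 335,225 and 408,285). Now B.

Emit:
apply_moves:
  increments:
    - [1,-0.014,0.0076,0,0,0,0]
    - [1,-0.026,0.0141,0,0,0,0]
    - [1,-0.034,0.0185,0,0,0,0]
    - [1,-0.04,0.0217,0,0,0,0]
    - [1,-0.04,0.0217,0,0,0,0]
    - [1,-0.026,0.0141,0,0,0,0]
    - [1,-0.0145,0.0079,0,0,0,0]
    - [1,0,0,0,0,0,0]
    - [1,0,0,0,0,0,0]

```text
clock: 20.78
tool_pos: [460.6, -52.4, 246.4]
orientation: [3.139, 0.128, 0.0]
force: [-0.3, 0.7, 0.5]
gripper_width: 85.4
```

```bash
python3 d.py 460.5 -53 91
```

```text
t 20.77 p [460.6 -52.4 246.4] w 85.4 F [-0.29  0.65  0.49] head 4.7 z [ 0. -0. -1.]
tool delta mm [ -0.2   0.6 155.4]
turn [ 0.0004 -0.0002  0.0021]
```

Emit:
apply_moves:
  increments:
    - [1,0,0.0005,0.02,0,0,0]
    - [1,0,0,0.03,0,0,0]
    - [1,0,0,0.03,0,0,0]
    - [1,0,0,0.025,0,0,0]
    - [1,0,0,0.02,0,0,0]
    - [1,0,0,0.015,0,0,0]
    - [1,0,0,0.01,0,0,0]
    - [1,0,0,0.005,0,0,0]
    - [1,0,0,0,0,0,0]

```text
clock: 21.9
tool_pos: [460.1, -53.5, 91.5]
orientation: [3.139, 0.127, 0.0]
force: [-0.5, 1.0, -0.1]
gripper_width: 85.5
```

```bash
python3 d.py 460.5 -53 91;  python3 - <<'E'
from h import *
im=optics.snapshot("scene");cv2.imwrite("pics/s10.png",cv2.resize(im[150:270,250:390,::-1],(700,600)))
E
```

```text
t 21.9 p [460.1 -53.5  91.5] w 85.5 F [-0.46  1.   -0.05] head 4.6 z [ 0. -0. -1.]
tool delta mm [ 0.5 -0.5  0.5]
turn [ 0.     -0.0001  0.0011]
```

View pics/s10.png

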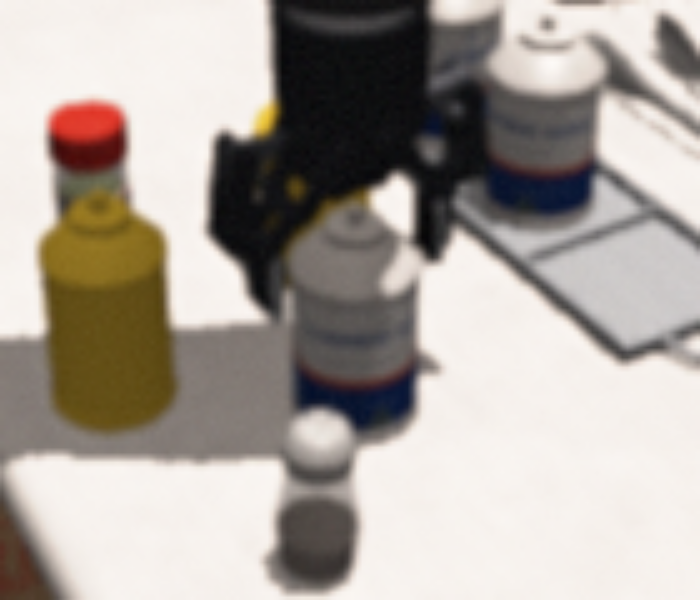

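The jaws straddle B (crop 350,300). Closing, lifting and weighing.

Emit:
apply_moves:
  increments:
    - [0,0,0,0,0,0,0]
    - [0,0,0,0,0,0,0]
    - [0,0,0,0,0,0,0]
    - [0,0,0,0,0,0,0]
    - [0,0,0,0,0,0,0]
    - [0,0,0,0,0,0,0]

```text
clock: 22.7
tool_pos: [460.8, -53.5, 92.3]
orientation: [-3.139, -0.127, -0.003]
force: [-0.6, 0.5, 13.3]
gripper_width: 64.5
```

Emit:
apply_moves:
  increments:
    - [0,0,0,-0.005,0,0,0]
    - [0,0,0,-0.015,0,0,0]
    - [0,0,0,-0.02,0,0,0]
    - [0,0,0,-0.02,0,0,0]
    - [0,0,0,0,0,0,0]
    - [0,0,0,0,0,0,0]
    - [0,0,0,0,0,0,0]

```text
clock: 23.58
tool_pos: [459.5, -53.5, 150.9]
orientation: [3.139, 0.127, -0.002]
force: [0.8, -0.3, -4.7]
gripper_width: 64.0
```

```bash
python3 d.py 653 -32 152;python3 - <<'E'
from h import *
from rig import arm
for i in range(6):
    im=optics.snapshot("scene"); print(arm.observe()["force"].round(2))
cv2.imwrite("pics/s11.png",cv2.resize(im[120:270,250:430,::-1],(720,600)))
E
```

```text
t 23.57 p [459.5 -53.5 150.9] w 64.0 F [ 0.81 -0.29 -4.68] head 4.6 z [-0.001 -0.    -1.   ]
tool delta mm [194.6  -5.8  -1.4]
turn [0.0002 0.0011 0.0012]
[-0.31  0.3  -3.69]
[-0.17 -0.54 -3.85]
[-0.73 -0.11 -4.77]
[-0.23 -0.19 -3.64]
[ 0.47  0.43 -3.96]
[-0.01  0.25 -4.1 ]
```

View pics/s11.png

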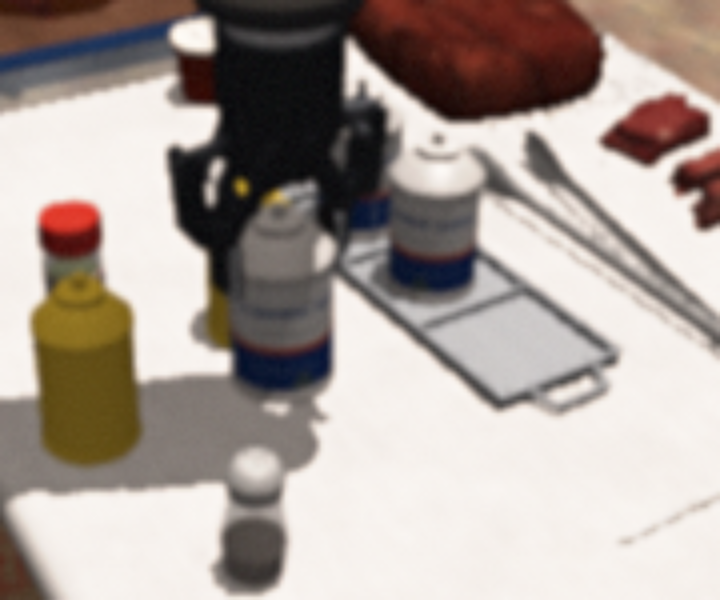

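B reads about 4.1 N against 1.6 N and 1.9 N, so B is the fullest. Placing it in the right bay.

Emit:
apply_moves:
  increments:
    - [0,0.014,0,0,0,0,0]
    - [0,0.026,-0.001,0,0,0,0]
    - [0,0.034,-0.001,0,0,0,0]
    - [0,0.036,-0.001,0,0,0,0]
    - [0,0.036,-0.001,0,0,0,0]
    - [0,0.026,-0.001,0,0,0,0]
    - [0,0.016,-0.001,0,0,0,0]
    - [0,0.0065,0,0,0,0,0]
    - [0,0,0,0,0,0,0]
    - [0,0,0,0,0,0,0]

```text
clock: 25.12
tool_pos: [652.8, -32.0, 151.3]
orientation: [-3.139, -0.127, 0.001]
force: [-0.0, -0.5, -3.1]
gripper_width: 64.1
```

Emit:
apply_moves:
  increments:
    - [0,0,0,0.015,0,0,0]
    - [0,0,0,0.015,0,0,0]
    - [0,0,0,0.012,0,0,0]
    - [0,0,0,0.006,0,0,0]
    - [0,0,0,0.003,0,0,0]
    - [0,0,0,0.001,0,0,0]
    - [0,0,0,0,0,0,0]
    - [0,0,0,0,0,0,0]

```text
clock: 26.12
tool_pos: [653.5, -31.8, 99.7]
orientation: [-3.139, -0.127, -0.001]
force: [0.6, 0.8, -4.6]
gripper_width: 64.1
```

```bash
python3 d.py 653 -32 96.5
```

```text
t 26.12 p [653.5 -31.8  99.7] w 64.1 F [ 0.58  0.8  -4.63] head 4.6 z [ 0.  0. -1.]
tool delta mm [-0.5  0.2  3.2]
turn [-0.     -0.0005  0.0012]
```

Emit:
apply_moves:
  increments:
    - [0,0,0,0.0015,0,0,0]
    - [0,0,0,0.001,0,0,0]
    - [0,0,0,0,0,0,0]

```text
clock: 26.5
tool_pos: [653.2, -31.8, 96.8]
orientation: [3.139, 0.127, -0.0]
force: [-1.3, -0.3, -4.0]
gripper_width: 64.1
```

Emit:
apply_moves:
  increments:
    - [0,0,0,0.0005,0,0,0]
    - [0,0,0,0,0,0,0]

```text
clock: 26.75
tool_pos: [653.3, -31.8, 96.5]
orientation: [-3.139, -0.127, -0.0]
force: [-1.0, 0.2, -2.6]
gripper_width: 64.1
```

Touching down. Release, then dwell.

Emit:
apply_moves:
  increments:
    - [0,0,0,0.0004,0,0,0]
    - [0,0,0,0,0,0,0]
    - [1,0,0,0,0,0,0]
    - [1,0,0,0,0,0,0]
    - [1,0,0,0,0,0,0]
    - [1,0,0,0,0,0,0]
    - [1,0,0,0,0,0,0]
    - [1,0,0,0,0,0,0]

```text
clock: 27.75
tool_pos: [653.3, -31.8, 96.0]
orientation: [3.139, 0.127, -0.0]
force: [0.3, -0.1, -0.2]
gripper_width: 85.3
```

Emit:
apply_moves:
  increments:
    - [1,0,0,-0.01,0,0,0]
    - [1,0,0,-0.02,0,0,0]
    - [1,0,0,-0.03,0,0,0]
    - [1,0,0,-0.04,0,0,0]
    - [1,0,0,-0.03,0,0,0]
    - [1,0,0,-0.02,0,0,0]
    - [1,0,0,0,0,0,0]

```text
clock: 28.62
tool_pos: [653.9, -31.9, 247.9]
orientation: [-3.139, -0.127, -0.004]
force: [0.1, 0.7, -0.5]
gripper_width: 85.3
```

Emit:
apply_moves:
  increments:
    - [1,0,0.05,0,0,0,0]
    - [1,0,0.05,0,0,0,0]
    - [1,0,0.05,0,0,0,0]
    - [1,0,0,0,0,0,0]

```text
clock: 29.12
tool_pos: [664.0, -186.3, 245.2]
orientation: [3.137, 0.118, -0.003]
force: [-0.6, -0.0, -0.7]
gripper_width: 85.2
```

```bash
python3 d.py 653 -32 246
python3 - <<'E'
from h import *
im=optics.snapshot("scene");cv2.imwrite("pics/s12.png",cv2.resize(im[120:260,260:430,::-1],(729,600)))
im=optics.snapshot("top");cv2.imwrite("pics/t12.png",im[:,:,::-1]);cv2.imwrite("pics/t12c.png",cv2.resize(im[110:210,220:370,::-1],(800,533)))
E
```

```text
t 29.12 p [ 664.  -186.3  245.2] w 85.2 F [-0.57 -0.   -0.68] head 4.3 z [-0.002 -0.002 -1.   ]
tool delta mm [   0.6 -154.7   -1. ]
turn [ 0.0018  0.0017 -0.0049]
```

View pics/s12.png

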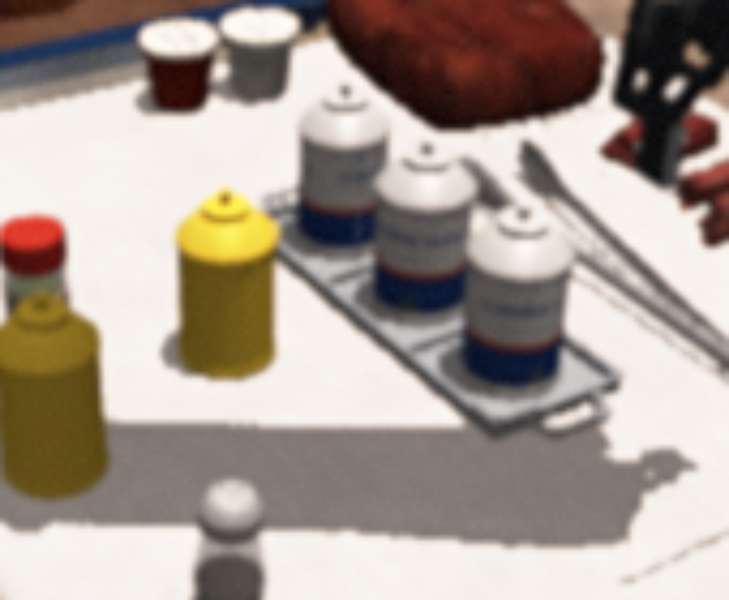

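View pics/t12c.png

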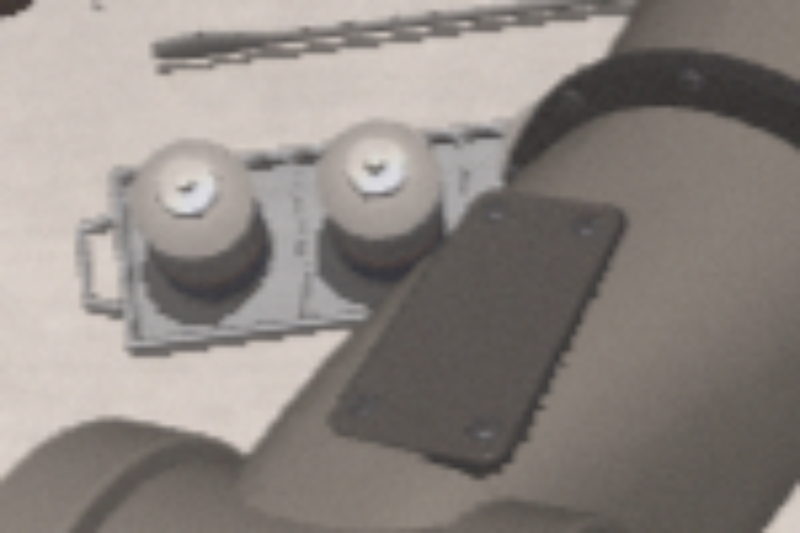

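All three stand flat in their bays (A, C and B at scene crop 345,165, 425,230 and 520,300). I'll check the offsets numerically.

```bash
python3 - <<'E'
from h import *
print(plane('top',(255.1-.4,144.9-.4),128),'bay 637,166');print(plane('top',(290.3-.4,141.3-.4),128),'bay 645,67')
for p in [(345,90),(427,149),(523,212)]:print(plane('scene',(p[0]/4.288+260,p[1]/4.288+120),124))
f=lambda x,y:(x/5.333+219.6,y/5.333+109.6)
for p in [(112,170),(130,350)]:print('left corner',plane('top',f(*p),12))
E
python3 d.py 653 -32 246
```

```text
[635.34909208 163.85865379 128.        ] bay 637,166
[641.39718561  65.90434933 128.        ] bay 645,67
[638.35136162 163.97225925 124.        ]
[644.11733141  63.89405649 124.        ]
[654.17463512 -32.84255972 124.        ]
left corner [686.91324245 222.09763116  12.        ]
left corner [579.92791441 213.15493674  12.        ]
t 29.23 p [ 665.  -181.6  245. ] w 85.7 F [-0.38  0.33  0.52] head 4.6 z [-0.002  0.    -1.   ]
tool delta mm [  -0.  -150.    -0.9]
turn [-0.0004  0.0015 -0.    ]
```

All cans are within about 4 mm of the bay centres. Re-gripping B.

Emit:
apply_moves:
  increments:
    - [1,0,-0.02,0,0,0,0]
    - [1,0,-0.04,0,0,0,0]
    - [1,0,-0.04,0,0,0,0]
    - [1,0,-0.03,0,0,0,0]
    - [1,0,-0.02,0,0,0,0]
    - [1,0,0,0,0,0,0]
    - [1,0,0,0,0,0,0]

```text
clock: 30.1
tool_pos: [653.2, -32.3, 246.1]
orientation: [3.139, 0.127, 0.0]
force: [-0.1, -0.2, 1.0]
gripper_width: 85.6
```

```bash
python3 d.py 653.3 -31.8 96
```

```text
t 30.1 p [653.2 -32.3 246.1] w 85.6 F [-0.11 -0.23  0.95] head 4.6 z [ 0. -0. -1.]
tool delta mm [ 1.000e-01 -5.000e-01  1.501e+02]
turn [0.0004 0.     0.0008]
```

Emit:
apply_moves:
  increments:
    - [1,0,-0.0005,0.02,0,0,0]
    - [1,0,0,0.03,0,0,0]
    - [1,0,0,0.03,0,0,0]
    - [1,0,0,0.025,0,0,0]
    - [1,0,0,0.02,0,0,0]
    - [1,0,0,0.015,0,0,0]
    - [1,0,0,0.007,0,0,0]
    - [1,0,0,0.003,0,0,0]
    - [1,0,0,0,0,0,0]

```text
clock: 31.22
tool_pos: [653.5, -31.3, 96.4]
orientation: [3.139, 0.127, 0.001]
force: [-0.1, -0.5, 0.6]
gripper_width: 85.5
```

Emit:
apply_moves:
  increments:
    - [0,0,0,0,0,0,0]
    - [0,0,0,0,0,0,0]
    - [0,0,0,0,0,0,0]
    - [0,0,0,0,0,0,0]
    - [0,0,0,0,0,0,0]
    - [0,0,0,0,0,0,0]
    - [0,0,0,0,0,0,0]

```text
clock: 32.1
tool_pos: [653.9, -31.3, 97.1]
orientation: [-3.139, -0.127, -0.003]
force: [-0.5, 0.7, 7.7]
gripper_width: 64.3
```

Emit:
apply_moves:
  increments:
    - [0,0,0,-0.005,0,0,0]
    - [0,0,0,-0.015,0,0,0]
    - [0,0,0,-0.025,0,0,0]
    - [0,0,0,-0.03,0,0,0]
    - [0,0,0,-0.035,0,0,0]
    - [0,0,0,-0.03,0,0,0]
    - [0,0,0,-0.02,0,0,0]
    - [0,0,0,-0.012,0,0,0]
    - [0,0,0,-0.008,0,0,0]
    - [0,0,0,0,0,0,0]

```text
clock: 33.35
tool_pos: [653.2, -31.3, 275.9]
orientation: [3.139, 0.127, -0.0]
force: [1.0, -0.0, -4.0]
gripper_width: 63.6
```

Emit:
apply_moves:
  increments:
    - [0,0,0,0,0,0,0]
    - [0,0,0,0,0,0,0]
    - [0,0,0,0,0,0,0]
    - [0,0,0,0,0,0,0]
    - [0,0,0,0,0,0,0]
    - [0,0,0,0,0,0,0]
    - [0,0,0,0,0,0,0]
    - [0,0,0,0,0,0,0]

```text
clock: 34.35
tool_pos: [653.3, -31.3, 276.0]
orientation: [3.139, 0.127, -0.0]
force: [-0.2, 0.9, -4.3]
gripper_width: 64.0
```

Run:
```python
from h import *
from rig import arm
for i in range(5):
    im=optics.snapshot("scene"); s=arm.observe();print(s["force"].round(2),s["tool_pos"].round(1))
cv2.imwrite("pics/s13.png",cv2.resize(im[60:260,230:430,::-1],(600,600)))
print([(pj("scene",[653.5,-31.5,z])-[230,60])*3 for z in(184,310)])
```

```text
[-0.08  0.39 -5.56] [653.3 -31.3 276. ]
[ 0.39 -0.89 -4.09] [653.3 -31.3 276. ]
[ 0.48  0.5  -5.  ] [653.3 -31.3 276. ]
[-0.26  0.2  -3.5 ] [653.2 -31.3 276. ]
[-1.46 -0.29 -3.7 ] [653.3 -31.3 276. ]
[array([460.24503829, 267.10913656]), array([473.81982058, 126.03813236])]
```

View pics/s13.png

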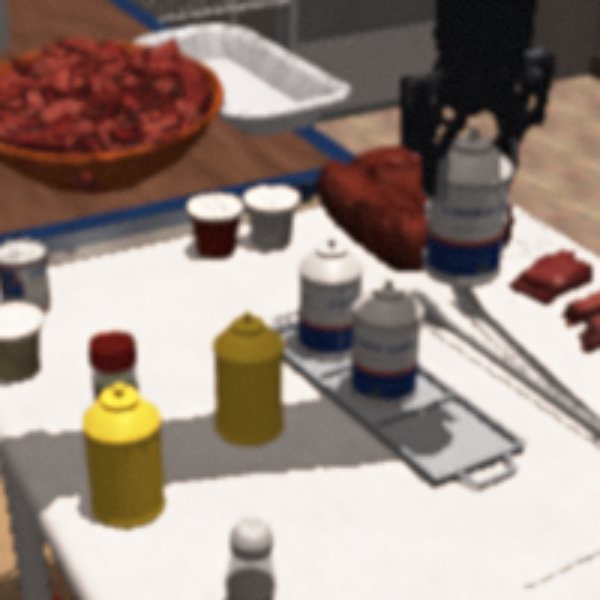

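B hangs upright and still. Its nozzle at (475,132) and foot at about (462,270) match the predicted points for a foot height of 184 mm. A and C stand in their bays.

```bash
python3 -c "
from rig import arm
print(arm.job_done())"
```

```text
the job is handed in; nothing more can be done
None
```

I stood the three short cartridges in the tray, weighed each on the way, then picked the fullest up again and handed the job in while holding it. The rig gave no verdict, so success is not confirmed beyond my own checks.

- **Weights:** the wrist force was noisy, up to about 1 N either way. The readings were about 1.6 N for the left bay, 1.9 N for the middle and 4.1 N for the right. The right-hand one, which started in the centre of the worktop, is clearly the fullest. It read about 4.4 N again in the final hold.
- **Placing:** with all three let go, each was within about 4 mm of its bay centre and looked upright. For the right-hand one I only had the scene camera, because the arm blocked the top view.
- **Final hold:** the fullest one is upright and still, its foot about 180 mm up. The other two still stand in their bays.
- **Bystanders:** they showed no visible movement in the pictures, though I did not measure them again. Total time was about 34.6 s.
- **Extra pressing:** I pressed the first cartridge onto the tray floor with about 32 N while setting it down, then eased off before letting go. Nothing shifted.

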